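# Clamp a wood block in the side-clamp jig with its ratchet knob

## Task

Lay the short, thick wood block flat in the clamping jig, lengthwise between the end stop and the moving jaw, and let go of it. Then turn the jig's ratchet knob clockwise until the jaw holds the block firmly against the stop and the knob slips with a click. Stop there: one to three clicks, no more, then let go of the knob, and leave the other things on the bench where they are.

Things in the scene. Friction and masses are not known exactly. Their poses are not given: they have to be found in the camera images.
- block: The work piece: short, thick plain wooden offcut, 45 (x) by 110 (y, its length) by 38 mm (z), 0.12 kg nominal. Origin at the centre of its underside. Loose; it lies flat on the bench at the start.
- thin_block: Bystander: longer, flatter plain wooden offcut, 38 (x) by 140 (y, its length) by 19 mm (z). Origin at the centre of its underside. Its place and the block's may be swapped. Leave it alone.
- tape_measure: Bystander: tape measure, 39 by 87 by 69 mm high, standing on the bench to the right of the jig. Leave it alone.
- padlock: Bystander: brass padlock, 64 by 44 by 20 mm, lying on the bench beyond the jig. Leave it alone.
- jig: Fixed clamping jig: plywood plate 104 (x) by 276 (y) by 18 mm, its top the bed. Origin: centre of its underside. At +y an aluminium end stop (y 105 to 130 mm, 60 wide, 28 above the bed); at -y a grey housing (66 by 70, 34 above the bed, centre y = -87) with the knob on top; between, a steel jaw (50 wide, 18 thick, 26 above the bed) slides along y. Block: length along y, centred on x = 0.
- stop_face (a point): Centre of the end stop's face, at y = 105 mm, 32 mm above the bench, x = 0 of the jig; axes as the jig's.
- jaw_face (a point): Centre of the moving jaw's face, which looks towards the stop (jig's +y); axes as the jig's. At the start it stands 116 to 122 mm from the stop face.
- bed_mid (a point): Point on the bed's top at jig x = 0, y = 50 mm: where the centre of the block's underside is when it is clamped against the stop. Axes as the jig's.
- knob_grip (a point): On the knob's vertical axis, 92 mm above the bench: grip height. Turns with the knob. Black knob: skirt 54 mm across, 60 to 70 mm above the bench, with a white tick; on it an upright bar 44 mm long (point's x), 14 mm thick (point's y, grip across it), top 99 mm above the bench. Keep the fingertips at 72 mm or higher, over the skirt.
- jaw (a joint): Travel of the jaw's drive towards the stop, m: 0 = 124 mm between jaw and stop, 0.014 = 110 mm, the block's length. The knob moves it 5 mm per radian clockwise (seen from above): 1.2 to 2.4 rad until the block touches the stop. The jaw block is sprung: about 0.3 to 0.5 rad more builds up the pressure before the knob slips. Self-locking: it stays when the knob is let go.
- ratchet (a joint): Angle the knob has slipped on its spindle (steel collar under it, 64 mm across, 12 black ticks), rad, clockwise positive, 0 at start. While the jaw runs free, collar and knob turn together (0.37 N m) and it stays within 0.15 of 0. With the jaw tight the collar stops and the knob slips: torque peaks at 0.45 to 0.65 N m and drops below 0.1 at each click. One click = 0.524 rad.
Mind the look-alikes: they are no part of the job. What is shaped like the block but green or yellow is not meant.

How it is judged (in metres and radians):
On the way, in this order (a step that is already met when the one before it is completed fails the run):
1. the short thick block lies flat on the jig's bed between jaw and stop, let go, with the knob not yet slipped (z of block in the frame of jig between 0.014 and 0.021 m and x of block in the frame of jig between -0.015 and 0.015 m and y of block in the frame of jig between 0.035 and 0.055 m and angle between block's own z axis and vertical below 0.05 rad and contact force between the fingers and block below 0.3 N and value of joint ratchet below 0.25 rad), for 0.2 s.
2. the knob has slipped by at least one click with the jaw pressing the block (value of joint ratchet above 0.35 rad and contact force between jaw and block above 4 N), for 0.1 s.
At the end, for the whole second after the job is handed in: The knob has slipped one to three clicks (0.35 to 1.83 rad). The jaw presses the short thick block (over 4 N) against the stop, its centre within 3 mm of there; it lies flat on the bed (4 mm, 0.05 rad), within 15 mm of the centre line and 0.07 rad of its direction, at rest (all of step 2 and value of joint ratchet below 1.83 rad and z of block in the frame of jig between 0.014 and 0.021 m and x of block in the frame of jig between -0.015 and 0.015 m and y of block in the frame of jig between 0.047 and 0.053 m and angle between the y axis of block and the y axis of jig, either way round below 0.07 rad and angle between block's own z axis and vertical below 0.05 rad and linear speed of block below 0.01 m/s); the robot touches nothing.
It fails at once if the knob is turned past three clicks (value of joint ratchet above 1.83 rad).
It fails at once if the thin block is moved by more than 30 mm (distance of thin_block from where it was at the start of the episode above 0.03 m).
It fails at once if the tape measure is moved by more than 30 mm (distance of tape_measure from where it was at the start of the episode above 0.03 m).
It fails at once if the padlock is moved by more than 30 mm (distance of padlock from where it was at the start of the episode above 0.03 m).
It also fails if it takes over 58 s, if anything falls off the work surface, if the arm or the gripper's body presses on something with over 40 N, if the wrist force passes 120 N, or if a joint passes its speed limit or range.

## Robot

A 6-joint arm with a two-finger parallel gripper is mounted at the origin on a cart in front of the work surface, level with it; the furniture and walls round the work are solid. World frame = base frame: x ahead of the robot, y to its left, z up, the work surface at z = 0. Lengths are in mm, angles in rad, forces in N, time in s.
With the tool pointing down it reaches from about 400 to 925 mm from the base axis. Payload 12.5 kg.
Tool frame: the origin (TCP) lies midway between the tips of the shut fingers; the grasp point (between the pads) lies 19 mm behind it (env.pinch_z is the z of the grasp point in the tool frame, in mm); z points along the fingers, y is the line along which they close (so a half turn about z gives the same grasp; the last joint's range is limited). The gripper opens to 95 mm and grips with 3 to 60 N. Pads are 20 mm wide; open, the fingers measure 119 mm over their backs; the gripper's body (75 mm by 180 mm) begins 59 mm behind the grasp point.
Start: joints at [1.067, 0.491, 1.559, -0, 1.092, -0.106], TCP at [242.105, 576.222, 214.661] pointing down, gripper open.
Joint ranges: [-3.1, 3.1], [-0.84, 2.19], [0.05, 2.79], [-1.13, 4.28], [0.06, 2.93], [-2.69, 2.69]. Speed limits (rad/s): [2.22, 2.22, 2.79, 3.14, 3.14, 3.14].

## Interface

Orientations are given as [roll, pitch, yaw] about the fixed x, y, z axes, in that order (R = Rz(yaw) Ry(pitch) Rx(roll)).
In Python, from cell import env, eyes gives the robot as it stands.
- The arm moves only by the shell command python3 -m inch 'ROWS'. ROWS is JSON, a list of rows, each a list of 3 entries, a list of its own where there are three numbers: the shift along the tool's x, y, z in units of 60 mm (1.0 is 60 mm), then the turn about the tool's z in units of 5 degrees (1.0 is 5 degrees), then the closure, from -1 (fully open) to 1 (shut). In form: [[[tx, ty, tz], turn, claw], ...]. A call has exactly 10 rows; each row shifts and turns the commanded pose from where the row before left it, along the tool's axes as they then stand; what a row does not reach is not made up. A row lasts 1/8 s, in which the tool goes at most 62.5 mm and 10.7 degrees, less where a joint would pass 70% of its speed; a pose out of reach is approached as far as the arm can. A call is refused whole if a number of a shift passes 1 or a number of a turn 1, either way. A call with a gripper value outside its range is refused whole. The fingers move at their own pace and stop on an object; the grip force is fixed at half the most. Time passes only in rows, so rows that do not move let the fingers close, or fill a call up. It gives the time, the measured TCP pose, the force, the opening and the grip force at its end, in the units of the state.
- env.state(): the state, without advancing time (a new reading comes with each control period).
- eyes.read_camera(name): name is "side" or "top" or "wrist"; returns a dict with "pixels" (420x560x3 uint8, red, green, blue), "fx", "fy", "cx", "cy" (pixels), "distortion" ([k1, k2, p1, p2, k3] as OpenCV has them; the pictures are not rectified), "extrinsics" (4x4, takes a point from world to camera coordinates). Camera axes: x right, y down, z forward; pixel columns grow to the right and rows downward; lengths in mm; the calibration is good to about 2 mm. A picture is of the moment at which its call begins. There is no depth.
- env.job_done(): hands the job in; it is judged then, once.
Trained networks look in a picture, given as the dict that the camera call returned (one of the last four; its "shot" number tells which), for a name from the list of things; names that differ only in an ending like _2 or _b are one class to them, and where a whole thing is asked for, a point or a joint stands for the part that bears it (a point fixed in the world has none). Each returns a list of dicts, best first, with "score" (0 to 1); they miss things now and then, are a little off and sometimes report something else, mostly with a low value. They report only what shows in the picture. A call takes as long as a camera call. They do not tell look-alikes from the thing itself.
- eyes.boxes_of(name, picture): "centre" ([row, column] in pixels, amid what is visible of it).
- eyes.cut_out(name, picture): "mask" (420x560 bool, what is visible of it) and "centre" ([row, column] in pixels, amid what is visible of it).
- eyes.spot_point(name, picture): "centre" ([row, column] in pixels: a listed point, or the origin of a listed thing).
The state is a dict: "t": time; "joints": joint angles; "qvel": joint speeds; "tau": joint torques, N m; "eef_pos": TCP position; "tcp_rot": TCP orientation; "ft_force": force on the tool from outside, world axes, zero at the start; "moment": the same for the moment, N m; "opening": opening from 0.0 (shut) to 1.0 (fully open); "grip_force": force on a finger pad.
Only numpy, scipy, OpenCV 4.12 (cv2) and the standard library are available. Lean on these libraries where they do the work, as an engineer would, in place of code of your own. Each camera call takes 0.05 s, during which the arm holds its last target. There are 200 camera calls.

## Working session

There is one attempt and no reset: what is moved stays moved. The work goes in short steps, Python scripts to look and compute and a shell command to move; the robot and the scene stay as the last step left them, time stands still between calls to the robot, and variables do not carry over. Pictures are saved under pics/ and viewed, at most 10 in all, crops included, and the job is handed in when it is done.

```bash
mkdir -p pics; ls
cat > h.py <<'E'
import numpy as np, cv2
from cell import env, eyes
def save(p,n,crop=None,s=1):
    im=p["pixels"][:,:,::-1]
    if crop: im=im[crop[0]:crop[1],crop[2]:crop[3]]
    cv2.imwrite("pics/"+n,cv2.resize(im,None,fx=s,fy=s))
def ray(p,rc):
    K=np.array([[p["fx"],0,p["cx"]],[0,p["fy"],p["cy"]],[0,0,1.]])
    u=cv2.undistortPoints(np.array([[[rc[1],rc[0]]]],float),K,np.array(p["distortion"],float))[0,0]
    T=np.array(p["extrinsics"]);R=T[:3,:3]
    return -R.T@T[:3,3], R.T@np.array([u[0],u[1],1])
def onz(p,rc,z):
    o,d=ray(p,rc); return o+d*(z-o[2])/d[2]
def tri(obs):
    A=0;b=0
    for p,rc in obs:
        o,d=ray(p,rc); d=d/np.linalg.norm(d); M=np.eye(3)-np.outer(d,d); A=A+M; b=b+M@o
    return np.linalg.solve(A,b)
def proj(p,X):
    K=np.array([[p["fx"],0,p["cx"]],[0,p["fy"],p["cy"]],[0,0,1.]]);T=np.array(p["extrinsics"])
    uv=cv2.projectPoints(np.array(X,float).reshape(-1,1,3),cv2.Rodrigues(T[:3,:3])[0],T[:3,3],K,np.array(p["distortion"],float))[0][:,0]
    return uv[:,::-1]
E
python3 - <<'E'
from h import *
np.set_printoptions(precision=1,suppress=True)
s=env.state(); print(s)
P={n:eyes.read_camera(n) for n in("top","side","wrist")}
for n,p in P.items():
    save(p,n+"0.png")
    print(n,ray(p,(210,280)))
    for k in ("block","thin_block","stop_face","jaw_face","bed_mid","knob_grip","jig","tape_measure","padlock"):
        r=eyes.spot_point(k,p)
        print(n,k,[(round(x["score"],2),np.round(x["centre"],1).tolist()) for x in r[:3]])
E
cd pics; python3 -c "
import cv2,numpy as np
cv2.imwrite('a.png',cv2.resize(np.hstack([cv2.imread('top0.png'),cv2.imread('side0.png')]),(800,300)))"
```

```text
pics
{'t': 0.0, 'joints': array([ 1.1,  0.5,  1.6,  0. ,  1.1, -0.1]), 'qvel': array([ 0.,  0.,  0., -0., -0., -0.]), 'tau': array([ -0. , -61.3, -25.8,   0.1,   0. ,  -0. ]), 'eef_pos': array([242. , 576. , 214.1]), 'tcp_rot': array([-3.1, -0. ,  2.7]), 'ft_force': array([-0.3,  0.4,  1.4]), 'moment': array([-0.,  0.,  0.]), 'grip_force': 0.0, 'opening': 0.9996774720630467}
top (array([ 287.5,   25.9, 1143. ]), array([ 0.2, -0. , -1. ]))
top block [(0.67, [243.0, 158.7]), (0.61, [276.0, 335.9]), (0.6, [208.8, 252.9])]
top thin_block [(0.86, [167.6, 177.4])]
top stop_face [(0.79, [209.1, 254.2])]
top jaw_face [(0.52, [212.3, 300.1])]
top bed_mid [(0.77, [207.8, 272.8]), (0.65, [148.3, 243.9])]
top knob_grip [(0.6, [210.2, 332.0])]
top jig [(0.72, [212.8, 289.8])]
top tape_measure [(0.79, [223.6, 384.3])]
top padlock [(0.68, [148.7, 243.9])]
side (array([  37.1, -659.8,  624.1]), array([ 0.5,  0.7, -0.6]))
side block [(0.61, [220.1, 182.1]), (0.6, [189.3, 194.5]), (0.57, [298.4, 238.1])]
side thin_block [(0.69, [177.2, 256.6])]
side stop_face [(0.79, [216.6, 253.0])]
side jaw_face [(0.46, [235.9, 275.9])]
side bed_mid [(0.88, [227.9, 263.9])]
side knob_grip [(0.62, [232.2, 292.0])]
side jig [(0.86, [245.8, 269.5])]
side tape_measure []
side padlock []
wrist (array([169.8, 607. , 384.5]), array([ 0.2, -0.1, -1. ]))
wrist block []
wrist thin_block []
wrist stop_face []
wrist jaw_face []
wrist bed_mid []
wrist knob_grip []
wrist jig []
wrist tape_measure []
wrist padlock []
```

View pics/top0.png

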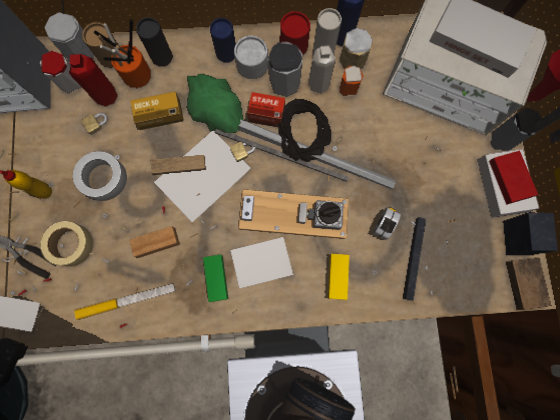

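View pics/side0.png

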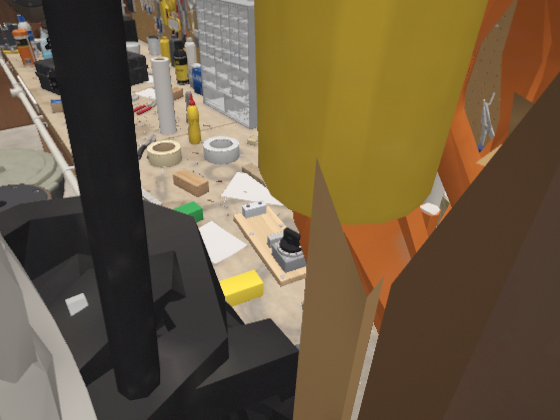

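The top view shows the wooden block at about (242,155) and the thin block at (164,178). The green (278,215) and yellow (277,339) blocks are decoys. The jig is at (213,293), its stop to the left and its knob at (213,328).

```bash
cat > m.py <<'E'
from h import *
np.set_printoptions(precision=2,suppress=True)
P={n:eyes.read_camera(n) for n in("top","side")}
t,s=P["top"],P["side"]
for k in("block","thin_block"):
    for r in eyes.cut_out(k,t)[:4]:
        pts=np.argwhere(r["mask"]); z={"block":38,"thin_block":19}[k]
        w=np.array([onz(t,q,z)[:2] for q in pts],np.float32)
        print(k,round(r["score"],2),r["centre"],len(pts),cv2.minAreaRect(w))
print("block tri",tri([(t,(243,158.7)),(s,(189.3,194.5))]),"onz0",onz(t,(243,158.7),0))
for k in("stop_face","jaw_face","bed_mid","knob_grip","jig"):
    a=eyes.spot_point(k,t);b=eyes.spot_point(k,s)
    if a and b: print(k,tri([(t,a[0]["centre"]),(s,b[0]["centre"])]), onz(t,a[0]["centre"],{"stop_face":32,"jaw_face":31,"bed_mid":18,"knob_grip":92,"jig":0}[k]))
for r in eyes.cut_out("jig",t)[:1]:
    w=np.array([onz(t,q,18)[:2] for q in np.argwhere(r["mask"])],np.float32); print("jig",cv2.minAreaRect(w))
print(env.state()["eef_pos"],env.state()["tcp_rot"])
from scipy.spatial.transform import Rotation as R
print(R.from_euler("xyz",env.state()["tcp_rot"]).as_matrix())
save(t,"c.png",(130,270,110,390),2.8)
E
python3 m.py
```

```text
block 0.94 [277.3, 337.5] 854 ((329.6523132324219, -125.61785888671875), (48.2752685546875, 107.54086303710938), 81.68785095214844)
block 0.72 [240.8, 154.9] 957 ((449.3828125, 321.04412841796875), (53.38689422607422, 114.98175811767578), 15.054488182067871)
block 0.63 [278.0, 218.2] 888 ((348.4477844238281, 173.31478881835938), (111.39027404785156, 49.491519927978516), 4.828264236450195)
block 0.24 [212.9, 292.0] 4323 ((493.98101806640625, -29.488693237304688), (270.53179931640625, 105.66754913330078), 81.03471374511719)
thin_block 0.64 [166.5, 174.5] 821 ((649.4014892578125, 260.0431823730469), (42.696075439453125, 140.7052764892578), 1.5553340911865234)
block tri [454.71 318.48  -6.44] onz0 [449.11 318.69   0.  ]
stop_face [519.2   77.51  18.48] [519.17  75.59  32.  ]
jaw_face [494.27 -46.42  34.47] [495.56 -46.98  31.  ]
bed_mid [509.1   15.15  19.6 ] [510.46  14.62  18.  ]
knob_grip [ 487.01 -117.83  102.53] [ 489.8  -119.73   92.  ]
jig [497.73 -21.94  -7.57] [502.1  -24.46   0.  ]
jig ((497.0740051269531, -30.35577392578125), (279.0462341308594, 109.77974700927734), 80.90591430664062)
[242.08 576.2  214.63] [-3.14 -0.    2.74]
[[-0.92  0.39 -0.  ]
 [ 0.39  0.92 -0.  ]
 [ 0.   -0.   -1.  ]]
```

View pics/c.png

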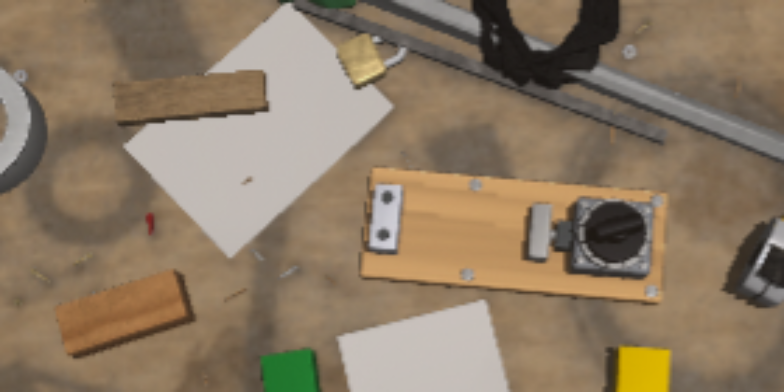

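```bash
cat > plan.py <<'E'
import sys; from h import *
# plan.py x y z turnunits(5deg,total) n : suggested rows
x,y,z,tu=map(float,sys.argv[1:5]); n=int(sys.argv[5])
s=env.state(); from scipy.spatial.transform import Rotation as R
M=R.from_euler("xyz",s["tcp_rot"]).as_matrix(); d=(np.array([x,y,z])-s["eef_pos"])/n/60
for k in range(n):
    print(np.round(M.T@d,2).tolist(),round(tu/n,2),end=" ; "); M=M@R.from_euler("z",tu/n*5,degrees=True).as_matrix()
print()
E
python3 plan.py 449 320 200 10 10
```

```text
[-0.48, -0.26, 0.02] 1.0 ; [-0.5, -0.22, 0.02] 1.0 ; [-0.52, -0.17, 0.02] 1.0 ; [-0.53, -0.13, 0.02] 1.0 ; [-0.54, -0.08, 0.02] 1.0 ; [-0.55, -0.03, 0.02] 1.0 ; [-0.55, 0.02, 0.02] 1.0 ; [-0.55, 0.06, 0.02] 1.0 ; [-0.54, 0.11, 0.02] 1.0 ; [-0.53, 0.16, 0.02] 1.0 ;
```

```bash
python3 -m inch '[[[-0.48,-0.26,0.02],1,-1],[[-0.5,-0.22,0.02],1,-1],[[-0.52,-0.17,0.02],1,-1],[[-0.53,-0.13,0.02],1,-1],[[-0.54,-0.08,0.02],1,-1],[[-0.55,-0.03,0.02],1,-1],[[-0.55,0.02,0.02],1,-1],[[-0.55,0.06,0.02],1,-1],[[-0.54,0.11,0.02],1,-1],[[-0.53,0.16,0.02],1,-1]]'
python3 - <<'E'
from h import *
np.set_printoptions(precision=2,suppress=True)
w=eyes.read_camera("wrist");t=eyes.read_camera("top"); save(w,"w1.png")
s=env.state();print(s["eef_pos"],s["tcp_rot"],s["joints"])
for r in eyes.cut_out("block",w)[:3]:
    m=np.argwhere(r["mask"]); print(r["score"],r["centre"],len(m),cv2.minAreaRect(np.array([onz(w,q,38)[:2] for q in m],np.float32)))
print([(q["score"],q["centre"],onz(w,q["centre"],0)) for q in eyes.spot_point("block",w)])
E
```

```text
t: 3.5
eef_pos: [449.2, 318.7, 202.7]
tcp_rot: [3.141, -0.0, 1.868]
ft_force: [0.5, -0.0, 0.5]
opening: 1.004
grip_force: 0.0
[450.05 317.71 202.55] [3.14 0.   1.87] [ 0.49  0.4   1.76 -0.    0.99  0.2 ]
0.79 [271.4, 158.5] 2025 ((350.5687561035156, 192.4128875732422), (114.9248046875, 61.89883804321289), 14.468306541442871)
0.69 [191.7, 286.0] 3781 ((449.1155090332031, 325.5025634765625), (44.99671173095703, 111.53192901611328), 14.140575408935547)
[(0.64, [186.5, 284.0], array([450.25, 330.22,   0.  ])), (0.56, [272.4, 179.5], array([349.24, 175.5 ,   0.  ]))]
```

View pics/w1.png

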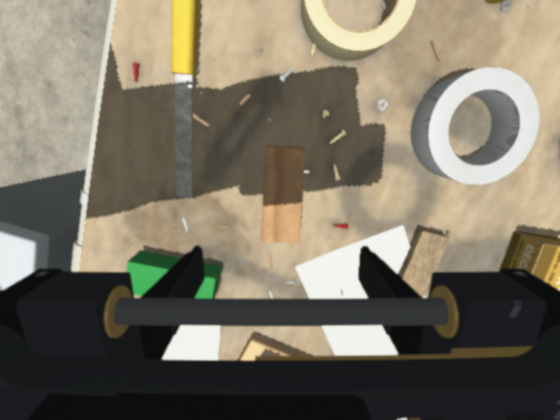

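The wrist view shows the block at row 192, col 285, standing clear of everything and almost lined up between the fingers. Its size at z=38 fits 45x110. Going down on it.

```bash
python3 -m inch '[[[0.13,0.02,0.3],0.6,-1],[[0,0,0.5],0,-1],[[0,0,0.5],0,-1],[[0,0,0.5],0,-1],[[0,0,0.5],0,-1],[[0,0,0.4],0,-1],[[0,0,0.3],0,-1],[[0,0,0.2],0,-1],[[0,0,0.04],0,-1],[[0,0,0],0,0.5]]'
python3 -m inch '[[[0,0,0],0,1],[[0,0,0],0,1],[[0,0,0],0,1],[[0,0,0],0,1],[[0,0,-0.2],0,1],[[0,0,-0.4],0,1],[[0,0,-0.5],0,1],[[0,0,-0.5],0,1],[[0,0,-0.5],0,1],[[0,0,-0.4],0,1]]'
python3 plan.py 500 15 150 0 10
```

```text
t: 4.95
eef_pos: [447.4, 327.7, 8.6]
tcp_rot: [3.141, -0.0, 1.819]
ft_force: [0.7, 0.3, 0.6]
opening: 0.943
grip_force: 0.0
t: 6.2
eef_pos: [447.3, 327.3, 160.2]
tcp_rot: [3.141, -0.0, 1.819]
ft_force: [-0.2, -0.2, -1.8]
opening: 0.47
grip_force: 30.0
[-0.53, -0.04, 0.02] 0.0 ; [-0.53, -0.04, 0.02] 0.0 ; [-0.53, -0.04, 0.02] 0.0 ; [-0.53, -0.04, 0.02] 0.0 ; [-0.53, -0.04, 0.02] 0.0 ; [-0.53, -0.04, 0.02] 0.0 ; [-0.53, -0.04, 0.02] 0.0 ; [-0.53, -0.04, 0.02] 0.0 ; [-0.53, -0.04, 0.02] 0.0 ; [-0.53, -0.04, 0.02] 0.0 ;
```

```bash
python3 plan.py 482 -145 200 4 10
```

```text
[-0.78, -0.14, -0.07] 0.4 ; [-0.78, -0.11, -0.07] 0.4 ; [-0.78, -0.08, -0.07] 0.4 ; [-0.79, -0.06, -0.07] 0.4 ; [-0.79, -0.03, -0.07] 0.4 ; [-0.79, 0.0, -0.07] 0.4 ; [-0.79, 0.03, -0.07] 0.4 ; [-0.79, 0.06, -0.07] 0.4 ; [-0.78, 0.08, -0.07] 0.4 ; [-0.78, 0.11, -0.07] 0.4 ;
```

```bash
python3 -m inch '[[[-0.78,-0.14,-0.07],0.4,1],[[-0.78,-0.11,-0.07],0.4,1],[[-0.78,-0.08,-0.07],0.4,1],[[-0.79,-0.06,-0.07],0.4,1],[[-0.79,-0.03,-0.07],0.4,1],[[-0.79,0,-0.07],0.4,1],[[-0.79,0.03,-0.07],0.4,1],[[-0.79,0.06,-0.07],0.4,1],[[-0.78,0.08,-0.07],0.4,1],[[-0.78,0.11,-0.07],0.4,1]]'
cat > j.py <<'E'
from h import *; import sys
np.set_printoptions(precision=2,suppress=True)
w=eyes.read_camera("wrist");t=eyes.read_camera("top"); save(w,sys.argv[1])
for n,p in(("w",w),("t",t)):
  for k,z in dict(stop_face=32,jaw_face=31,bed_mid=18,knob_grip=92).items():
    print(n,k,[(round(q["score"],2),np.round(q["centre"],1),onz(p,q["centre"],z)) for q in eyes.spot_point(k,p)[:1]])
s=env.state();print(s["eef_pos"],s["tcp_rot"],s["joints"],s["opening"])
E
python3 j.py w2.png
```

```text
t: 7.45
eef_pos: [481.6, -146.4, 201.1]
tcp_rot: [3.141, -0.0, 1.468]
ft_force: [0.4, 0.2, -2.3]
opening: 0.474
grip_force: 30.0
w stop_face []
w jaw_face [(0.87, array([106.1, 283.3]), array([494.99, -43.83,  31.  ]))]
w bed_mid [(0.65, array([ 44. , 284.8]), array([502.98,  19.23,  18.  ]))]
w knob_grip [(0.7, array([184. , 279.2]), array([ 483.4 , -116.24,   92.  ]))]
t stop_face [(0.75, array([203.8, 253.9]), array([526.93,  67.72,  32.  ]))]
t jaw_face [(0.57, array([213.2, 301. ]), array([494.05, -49.91,  31.  ]))]
t bed_mid [(0.88, array([211.3, 274.9]), array([506.34,  15.69,  18.  ]))]
t knob_grip [(0.63, array([206.3, 330.2]), array([ 494.41, -117.28,   92.  ]))]
[ 481.96 -144.01  200.31] [-3.14 -0.    1.47] [-0.42  0.34  1.87  0.    0.94 -0.32] 0.4701566481380723
```

View pics/w2.png

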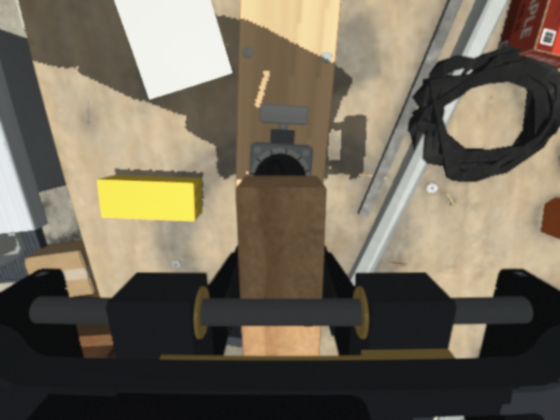

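The wrist view shows the held block in front and the jaw at (115,284). The stop is just out of frame at the top, so I shift forward and up to get both in view.

```bash
python3 -m inch '[[[0.2,0,-0.2],0,1],[[0.2,0,-0.2],0,1],[[0.2,0,-0.2],0,1],[[0.2,0,-0.2],0,1],[[0.1,0,-0.1],0,1],[[0,0,0],0,1],[[0,0,0],0,1],[[0,0,0],0,1],[[0,0,0],0,1],[[0,0,0],0,1]]'
python3 j.py w3.png; python3 -c "
import cv2;cv2.imwrite('pics/w3c.png',cv2.resize(cv2.imread('pics/w3.png')[0:190,190:390],None,fx=3,fy=3,interpolation=2))"
```

```text
t: 9.2
eef_pos: [487.4, -91.3, 254.1]
tcp_rot: [-3.141, -0.0, 1.469]
ft_force: [-0.7, -0.5, -1.6]
opening: 0.472
grip_force: 30.0
w stop_face [(0.71, array([ 53.5, 291.2]), array([516.4 ,  73.04,  32.  ]))]
w jaw_face [(0.79, array([156.3, 283.5]), array([495.61, -45.67,  31.  ]))]
w bed_mid [(0.9, array([107.7, 285.9]), array([504.63,  13.76,  18.  ]))]
w knob_grip []
t stop_face [(0.75, array([208.3, 250.5]), array([515.9 ,  77.07,  32.  ]))]
t jaw_face []
t bed_mid [(0.78, array([211.2, 273.1]), array([506.94,  20.28,  18.  ]))]
t knob_grip []
[487.41 -91.14 254.21] [ 3.14 -0.    1.47] [-0.32  0.26  1.81  0.    1.06 -0.22] 0.4730252541618762
```

View pics/w3c.png

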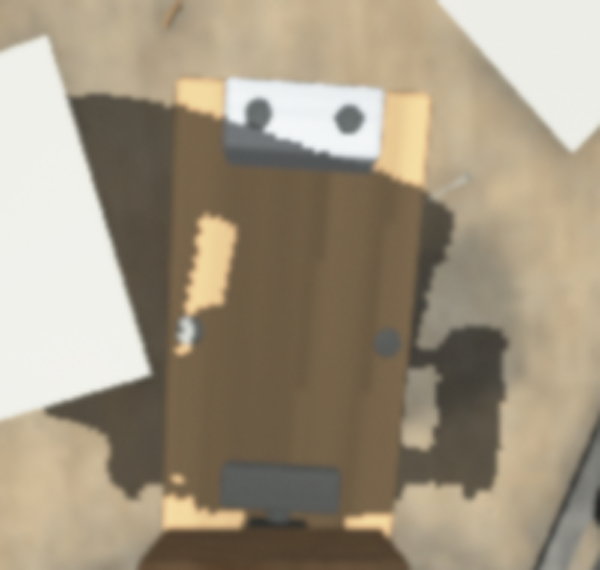

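Run:
```python
from h import *
np.set_printoptions(precision=1,suppress=True)
w=eyes.read_camera("wrist"); print(ray(w,(210,280)))
f=lambda c,z:onz(w,(c[1]/3,190+c[0]/3),z)[:2]
for n,c,z in [("FL",(177,77),18),("FR",(431,93),18),("NL",(163,525),18),("NR",(392,530),18),
 ("stop top L",(226,150),46),("R",(381,161),46),("stop bot L",(226,166),18),("R",(375,173),18),
 ("stop back L",(227,77),46),("R",(383,88),46),
 ("jaw L",(222,462),44),("R",(342,470),44),("jaw as bottom",(222,462),18),("jaw backL",(220,507),44),("R",(340,514),44)]:
    print(n,f(c,z))
```

```text
(array([495.2, -12.8, 424.6]), array([-0. , -0.3, -1. ]))
FL [469.7 112.1]
FR [570.5  96.4]
NL [440.8 -66. ]
NR [542.9 -78.5]
stop top L [486.8  76.7]
R [544.9  67.1]
stop bot L [485.5  77.4]
R [545.8  68.8]
stop back L [490.  101.6]
R [547.5  92.2]
jaw L [472.  -39.3]
R [520.9 -47.4]
jaw as bottom [470.4 -41.1]
jaw backL [469.  -57.6]
R [518.6 -65.5]
```

Run:
```python
from h import *
from scipy.spatial.transform import Rotation as R
np.set_printoptions(precision=1,suppress=True)
w=eyes.read_camera("wrist"); s=env.state(); M=R.from_euler("xyz",s["tcp_rot"]).as_matrix();p=s["eef_pos"]
g=w["pixels"][:,:,:].astype(int)
for c in (265,283,300): print(c,[tuple(g[r,c]) for r in range(172,194,1)])
L=g.sum(2); print(L[183,225:345].tolist())
for r in (177,182,186,188): print(r,(M.T@(onz(w,(r,283),p[2]-8.6)-p))[:2],(M.T@(onz(w,(r,283),p[2]+29.4)-p))[:2])
```

```text
265 [(np.int64(231), np.int64(200), np.int64(148)), (np.int64(231), np.int64(200), np.int64(149)), (np.int64(226), np.int64(192), np.int64(143)), (np.int64(198), np.int64(165), np.int64(122)), (np.int64(143), np.int64(118), np.int64(87)), (np.int64(95), np.int64(77), np.int64(56)), (np.int64(79), np.int64(63), np.int64(47)), (np.int64(79), np.int64(64), np.int64(47)), (np.int64(81), np.int64(65), np.int64(48)), (np.int64(82), np.int64(65), np.int64(47)), (np.int64(82), np.int64(65), np.int64(46)), (np.int64(82), np.int64(65), np.int64(46)), (np.int64(82), np.int64(65), np.int64(46)), (np.int64(82), np.int64(66), np.int64(48)), (np.int64(83), np.int64(65), np.int64(47)), (np.int64(82), np.int64(63), np.int64(45)), (np.int64(83), np.int64(64), np.int64(45)), (np.int64(84), np.int64(65), np.int64(45)), (np.int64(83), np.int64(64), np.int64(44)), (np.int64(84), np.int64(65), np.int64(45)), (np.int64(85), np.int64(65), np.int64(45)), (np.int64(86), np.int64(66), np.int64(45))]
283 [(np.int64(85), np.int64(86), np.int64(83)), (np.int64(76), np.int64(78), np.int64(75)), (np.int64(64), np.in
[... 1853 characters left out ...]
84, 484, 480, 479, 478, 469, 466, 459, 449, 436, 416, 373, 309, 242, 209, 194, 195, 196, 197, 197, 197, 197, 197, 199, 197, 196, 198, 196, 195, 195, 197, 194, 194, 193, 193, 191, 191, 192, 193, 194, 194, 193, 196, 194, 195, 194, 195, 195, 198, 197, 197, 197, 195, 195, 196, 193, 193, 192, 191, 191, 194, 190, 193, 192, 195, 194, 194, 192, 191, 191, 191, 193, 197, 199, 195, 200, 198, 199, 196, 198, 196, 199, 197, 199, 200, 200, 200, 200, 199, 199, 197, 195, 194, 203, 242, 308, 372, 419, 441, 447, 445, 445, 445, 444, 443, 443, 443, 443, 441, 444, 445, 446, 449, 447, 449, 452, 457, 460]
177 [51.8  1.3] [57.6  1. ]
182 [48.8  1.3] [55.2  1. ]
186 [46.4  1.3] [53.3  1. ]
188 [45.2  1.3] [52.3  1. ]
```

```bash
python3 plan.py 506.5 17 254 0.68 5; python3 -m inch '[[[0.37,0.03,0],0.14,1],[[0.37,0.03,0],0.14,1],[[0.37,0.03,0],0.14,1],[[0.37,0.03,0.2],0.14,1],[[0.35,0.03,0.4],0.12,1],[[0,0,0.5],0,1],[[0,0,0.5],0,1],[[0,0,0.5],0,1],[[0,0,0.3],0,1],[[0,0,0],0,1]]'
python3 plan.py 506.5 17 28 0 5
```

```text
[0.37, 0.03, 0.0] 0.14 ; [0.37, 0.02, 0.0] 0.14 ; [0.37, 0.02, 0.0] 0.14 ; [0.37, 0.01, 0.0] 0.14 ; [0.37, 0.01, 0.0] 0.14 ; 
t: 11.05
eef_pos: [509.6, 16.7, 109.3]
tcp_rot: [-3.139, 0.0, 1.41]
ft_force: [-0.2, -0.2, -1.2]
opening: 0.475
grip_force: 30.0
[-0.0, -0.01, 0.27] 0.0 ; [-0.0, -0.01, 0.27] 0.0 ; [-0.0, -0.01, 0.27] 0.0 ; [-0.0, -0.01, 0.27] 0.0 ; [-0.0, -0.01, 0.27] 0.0 ;
```

```bash
python3 -m inch '[[[0,-0.05,0.3],0,1],[[0,0,0.25],0,1],[[0,0,0.2],0,1],[[0,0,0.15],0,1],[[0,0,0.12],0,1],[[0,0,0.1],0,1],[[0,0,0.08],0,1],[[0,0,0.06],0,1],[[0,0,0.04],0,1],[[0,0,0],0,1]]'
python3 j.py w4.png
```

```text
t: 12.3
eef_pos: [507.1, 17.1, 32.2]
tcp_rot: [-3.142, -0.0, 1.41]
ft_force: [-0.2, 0.4, -0.8]
opening: 0.469
grip_force: 30.0
w stop_face [(0.74, array([169., 280.]), array([515.82,  74.07,  32.  ]))]
w jaw_face []
w bed_mid []
w knob_grip []
t stop_face []
t jaw_face []
t bed_mid []
t knob_grip []
[507.13  17.12  32.28] [ 3.14 -0.    1.41] [-0.1   0.6   2.01  0.    0.53  0.06] 0.4739185424244988
```

View pics/w4.png

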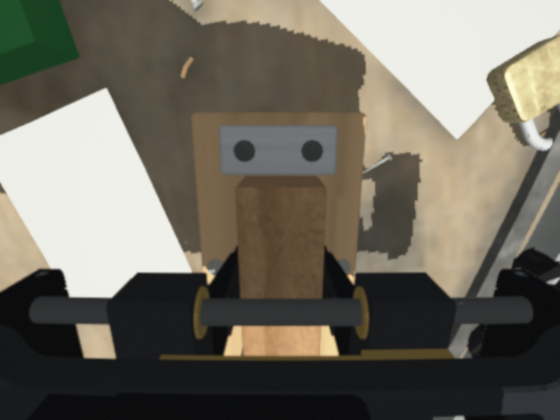

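The block sits straight in front of the stop (top edge at row 175, block end at row 178) and is centred at column 281. Lowering the last few millimetres, releasing and rising.

```bash
python3 -m inch '[[[0,0,0.04],0,1],[[0,0,0.04],0,1],[[0,0,0],0,1],[[0,0,0],0,0.2],[[0,0,0],0,-0.4],[[0,0,0],0,-0.6],[[0,0,0],0,-0.6],[[0,0,0],0,-0.6],[[0,0,0],0,-0.6],[[0,0,-0.1],0,-0.6]]'
python3 -m inch '[[[0,0,-0.4],0,-0.6],[[0,0,-0.6],0,-0.6],[[0,0,-0.7],0,-0.6],[[-0.4,0,-0.7],0,-0.6],[[-0.7,0,-0.5],0,-0.6],[[-0.7,0,-0.4],0,-0.6],[[-0.7,0,0],0,-0.6],[[-0.6,0,0],0,-0.6],[[-0.4,0,0],0,-0.6],[[0,0,0],0,-0.6]]'
python3 j.py w5.png
```

```text
t: 14.05
eef_pos: [506.9, 17.1, 33.3]
tcp_rot: [-3.141, -0.0, 1.41]
ft_force: [1.0, -0.9, -0.3]
opening: 0.798
grip_force: 0.0
t: 15.3
eef_pos: [473.2, -191.2, 231.7]
tcp_rot: [3.141, 0.0, 1.408]
ft_force: [-0.4, 0.1, 0.3]
opening: 0.802
grip_force: 0.0
w stop_face [(0.43, array([133.7, 280.4]), array([ 484.9 , -117.66,   32.  ]))]
w jaw_face []
w bed_mid []
w knob_grip [(0.6, array([131.3, 280.7]), array([ 485.7 , -114.76,   92.  ]))]
t stop_face [(0.67, array([209.6, 253.4]), array([512.  ,  69.93,  32.  ]))]
t jaw_face [(0.61, array([214.5, 301.7]), array([490.57, -51.4 ,  31.  ]))]
t bed_mid [(0.8, array([212.7, 274.6]), array([502.74,  16.72,  18.  ]))]
t knob_grip [(0.95, array([208.1, 329.8]), array([ 490.08, -115.89,   92.  ]))]
[ 473.67 -189.82  231.45] [ 3.14 -0.    1.41] [-0.51  0.31  1.81  0.    1.02 -0.35] 0.8018342307430508
```

View pics/w5.png

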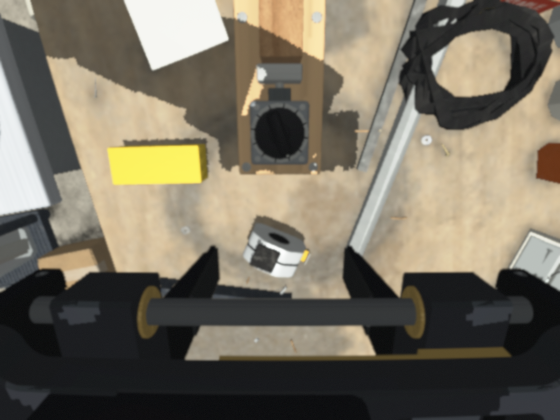

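```bash
python3 -c "
import cv2,numpy as np
a=cv2.imread('pics/w5.png')[95:172,240:320].astype(float)
t=cv2.imread('pics/top0.png')[195:235,305:350].astype(float)
f=lambda a,h:cv2.resize((255*np.clip(a/110,0,1)**.6).astype(np.uint8),(int(h*a.shape[1]/a.shape[0]),h),interpolation=2)
cv2.imwrite('pics/k.png',np.hstack([f(a,380),f(t,380)]))"
```

```text
(no output)
```

View pics/k.png

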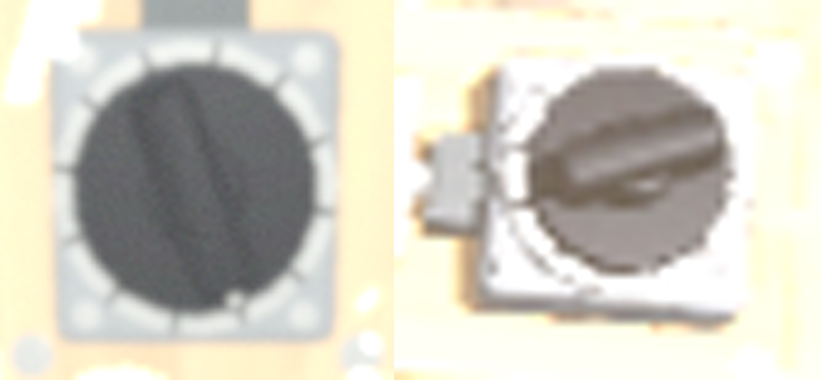

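In the enhanced crop, the bar leans about 19° to the left of image-up, and its white tick sits at the lower end (233,298). The bar direction is therefore about 99.7° in the world. Moving above the knob.

```bash
python3 plan.py 485 -117 125 -3.8 8; python3 -m inch '[[[0.15,0,0],-0.5,-0.6],[[0.15,0.01,0.1],-0.5,-0.6],[[0.15,0.02,0.2],-0.5,-0.6],[[0.15,0.03,0.3],-0.5,-0.6],[[0.15,0.04,0.3],-0.5,-0.6],[[0.15,0.04,0.3],-0.5,-0.6],[[0.15,0.05,0.3],-0.4,-0.6],[[0.15,0.05,0.2],-0.4,-0.6],[[0,0,0.08],0,-0.6],[[0,0,0],0,-0.6]]'; python3 plan.py 485 -117 75 0 1
python3 - <<'E'
from h import *
w=eyes.read_camera("wrist")
p=proj(w,[[485,-117,99],[485-.168*22,-117+.986*22,99],[485+.168*22,-117-.986*22,99]]);print(p)
im=(255*np.clip(w["pixels"]/130.,0,1)**.6).astype(np.uint8)[:,:,::-1].copy()
for r,c in p: cv2.circle(im,(int(c),int(r)),3,(0,0,255),1)
cv2.imwrite("pics/w6.png",im)
E
```

```text
[0.15, -0.0, 0.22] -0.47 ; [0.15, 0.01, 0.22] -0.47 ; [0.15, 0.01, 0.22] -0.47 ; [0.15, 0.02, 0.22] -0.47 ; [0.15, 0.02, 0.22] -0.47 ; [0.15, 0.03, 0.22] -0.47 ; [0.15, 0.04, 0.22] -0.47 ; [0.15, 0.04, 0.22] -0.47 ; 
t: 17.05
eef_pos: [488.6, -117.9, 124.5]
tcp_rot: [-3.141, -0.0, 1.742]
ft_force: [-0.4, 0.8, 0.6]
opening: 0.797
grip_force: 0.0
[0.02, -0.06, 0.82] 0.0 ; 
[[245.80197417 275.64695405]
 [215.23989661 275.60964455]
 [274.56931283 275.68603911]]
```

View pics/w6.png

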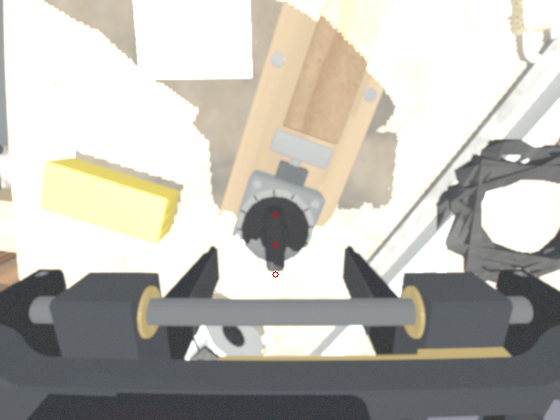

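The bar lies parallel to the tool's x axis (column 275, rows 207–270) and the knob is about 4 mm further along than assumed. I'll refine that numerically by silhouette.

Run:
```python
from h import *
from scipy.optimize import minimize
w=eyes.read_camera("wrist"); g=w["pixels"].astype(int).max(2)
print("col275",g[190:285:2,275].tolist()); print("row225",g[225,230:325:3].tolist())
m=(g<36); m[:,:232]=0;m[:,322:]=0;m[:185]=0;m[275:]=0
th=np.linspace(0,2*np.pi,60)
def sil(x,y,a,h=0):
    im=np.zeros((420,560),np.uint8)
    c=[[x+27*np.cos(t),y+27*np.sin(t),z+h] for z in(62,70) for t in th]
    u=np.array([np.cos(a),np.sin(a)]);v=np.array([-u[1],u[0]])
    b=[[*(np.array([x,y])+i*22*u+j*7*v),z+h] for i in(-1,1) for j in(-1,1) for z in(70,99)]
    for q in(c,b): cv2.fillConvexPoly(im,cv2.convexHull(np.round(proj(w,q)[:,::-1]*16).astype(np.int32)),1,shift=4)
    return im>0
for T in(30,40,50):
  m=(g<T); m[:,:232]=0;m[:,322:]=0;m[:185]=0;m[275:]=0
  best=min(((sil(x,y,np.radians(a))^m).sum(),x,y,a) for x in np.arange(478,492,1) for y in np.arange(-122,-108,1.) for a in(94,97,100,103,106))
  print(T,m.sum(),best)
```

```text
col275 [85, 81, 79, 46, 21, 20, 20, 19, 16, 16, 16, 17, 18, 19, 19, 19, 21, 21, 18, 21, 19, 20, 21, 21, 18, 19, 19, 18, 18, 17, 19, 17, 18, 18, 18, 18, 17, 26, 42, 45, 87, 181, 199, 193, 187, 181, 177, 177]
row225 [242, 211, 85, 88, 35, 18, 19, 19, 19, 19, 21, 17, 19, 18, 20, 18, 19, 18, 15, 19, 20, 20, 19, 20, 20, 19, 46, 71, 96, 151, 134, 155]
30 2915 (np.int64(1040), np.int64(485), np.float64(-118.0), 100)
40 3050 (np.int64(910), np.int64(484), np.float64(-116.0), 94)
50 3192 (np.int64(769), np.int64(484), np.float64(-116.0), 100)
```

```bash
python3 -m inch '[[[0.03,-0.07,0.1],0,-0.6],[[0,0,0.2],0,-0.6],[[0,0,0.2],0,-0.6],[[0,0,0.2],0,-0.6],[[0,0,0.12],0,-0.4],[[0,0,0],0,0],[[0,0,0],0,0.4],[[0,0,0],0,0.6],[[0,0,0],0,1],[[0,0,0],0,1]]'; python3 -m inch '[[[0,0,0],0,1],[[0,0,0],0,1],[[0,0,0],0,1],[[0,0,0],0,1],[[0,0,0],0.2,1],[[0,0,0],0.4,1],[[0,0,0],0.6,1],[[0,0,0],0.8,1],[[0,0,0],1,1],[[0,0,0],1,1]]'; python3 -c "
from h import *;s=env.state();print(s['moment'],s['ft_force'],s['joints'])"
```

```text
t: 18.4
eef_pos: [484.1, -116.8, 75.6]
tcp_rot: [3.141, 0.0, 1.742]
ft_force: [0.9, 0.3, -0.0]
opening: 0.228
grip_force: 0.0
t: 19.65
eef_pos: [483.9, -116.8, 75.5]
tcp_rot: [-3.141, 0.0, 1.39]
ft_force: [-4.0, -2.3, 4.8]
opening: 0.145
grip_force: 29.8
[-0.57238329  0.92789639  0.3879264 ] [-3.98004326 -2.29245405  4.83181882] [-3.69616257e-01  5.16644030e-01  2.00519032e+00 -2.48281582e-04
  6.20182804e-01 -1.88957498e-01]
```

```bash
python3 -m inch '[[[0,0,0],1,1],[[0,0,0],1,1],[[0,0,0],1,1],[[0,0,0],1,1],[[0,0,0],1,1],[[0,0,0],1,1],[[0,0,0],1,1],[[0,0,0],1,1],[[0,0,0],1,1],[[0,0,0],1,1]]'; python3 -c "
from h import *;s=env.state();print(s['moment'],s['ft_force'],s['joints'])"
```

```text
t: 20.9
eef_pos: [483.9, -116.9, 75.5]
tcp_rot: [-3.142, 0.0, 0.518]
ft_force: [-5.3, -2.5, 4.4]
opening: 0.147
grip_force: 29.8
[-0.67205099  1.02047335  0.35105114] [-5.31302919 -2.46451264  4.43962833] [-3.69749457e-01  5.16668983e-01  2.00510127e+00 -4.08434518e-04
  6.20095319e-01  6.83737813e-01]
```

```bash
cat > q.py <<'E'
from h import *
s=env.state();print(s['moment'],s['ft_force'],s['joints'][5],s['tcp_rot'][2],"turned",1.742-s['tcp_rot'][2])
E
python3 -m inch '[[[0,0,0],0.5,1],[[0,0,0],0.5,1],[[0,0,0],0.5,1],[[0,0,0],0.5,1],[[0,0,0],0.5,1],[[0,0,0],0.5,1],[[0,0,0],0.5,1],[[0,0,0],0.5,1],[[0,0,0],0.5,1],[[0,0,0],0.5,1]]'; python3 q.py
python3 -m inch '[[[0,0,0],0.4,1],[[0,0,0],0.4,1],[[0,0,0],0.4,1],[[0,0,0],0.4,1],[[0,0,0],0.4,1],[[0,0,0],0,1],[[0,0,0],0,1],[[0,0,0],0,1],[[0,0,0],0,1],[[0,0,0],0,1]]'; python3 q.py
```

```text
t: 22.15
eef_pos: [483.9, -117.0, 75.5]
tcp_rot: [3.141, 0.0, 0.083]
ft_force: [-5.6, -3.7, 4.9]
opening: 0.149
grip_force: 29.9
[-0.72691029  1.10397089  0.4187278 ] [-5.61733554 -3.72199969  4.87212012] 1.118573243555824 0.08289074215758685 turned 1.6591092578424131
t: 23.4
eef_pos: [483.9, -117.0, 75.5]
tcp_rot: [3.141, 0.0, -0.09]
ft_force: [-4.9, -3.8, 4.7]
opening: 0.147
grip_force: 29.9
[-0.79167894  1.14445243  0.35779478] [-4.9050401  -3.82578492  4.66450214] 1.291650108861115 -0.09024192754601135 turned 1.8322419275460113
```

```bash
python3 -m inch '[[[0,0,0],0.3,1],[[0,0,0],0.3,1],[[0,0,0],0.3,1],[[0,0,0],0.3,1],[[0,0,0],0.3,1],[[0,0,0],0.3,1],[[0,0,0],0.3,1],[[0,0,0],0.3,1],[[0,0,0],0,1],[[0,0,0],0,1]]' >/dev/null; python3 q.py
```

```text
[-0.74573021  1.18871894  0.43507306] [-4.54565769 -4.67372357  4.94135316] 1.5010704009017437 -0.2995570474650451 turned 2.0415570474650453
```

```bash
python3 -m inch '[[[0,0,0],0.3,1],[[0,0,0],0.3,1],[[0,0,0],0.3,1],[[0,0,0],0.3,1],[[0,0,0],0.3,1],[[0,0,0],0.3,1],[[0,0,0],0,1],[[0,0,0],0,1],[[0,0,0],0,1],[[0,0,0],0,1]]' >/dev/null; python3 q.py
```

```text
[-0.78258502  1.18945373  0.6488002 ] [-5.66257275 -4.04095286  3.65178416] 1.6579447019700224 -0.45620587932771395 turned 2.198205879327714
```

```bash
python3 -m inch '[[[0,0,0],0.3,1],[[0,0,0],0.3,1],[[0,0,0],0.3,1],[[0,0,0],0.3,1],[[0,0,0],0.3,1],[[0,0,0],0.3,1],[[0,0,0],0,1],[[0,0,0],0,1],[[0,0,0],0,1],[[0,0,0],0,1]]' >/dev/null; python3 q.py
```

```text
[-0.69747007  1.17168628  0.35486822] [-4.80641347 -3.25301369  5.41499064] 1.8153569330961674 -0.6139343666175416 turned 2.3559343666175416
```

```bash
python3 -m inch '[[[0,0,0],0.3,1],[[0,0,0],0.3,1],[[0,0,0],0.3,1],[[0,0,0],0.3,1],[[0,0,0],0.3,1],[[0,0,0],0.3,1],[[0,0,0],0,1],[[0,0,0],0,1],[[0,0,0],0,1],[[0,0,0],0,1]]' >/dev/null; python3 q.py
```

```text
[-0.68870378  1.13561343 -0.01199923] [-4.97603012 -3.46631515  4.37311401] 1.972897072357329 -0.7718711171028432 turned 2.513871117102843
```

```bash
python3 -m inch '[[[0,0,0],0.3,1],[[0,0,0],0.3,1],[[0,0,0],0.3,1],[[0,0,0],0.3,1],[[0,0,0],0.3,1],[[0,0,0],0.3,1],[[0,0,0],0,1],[[0,0,0],0,1],[[0,0,0],0,1],[[0,0,0],0,1]]' >/dev/null; python3 q.py
```

```text
[-0.66278867  1.15347552  0.29394319] [-4.74638527 -3.96231531  4.24841283] 2.1295122903508323 -0.9281744530274101 turned 2.67017445302741
```

The torque peaked at 0.65, fell to 0 and is rising again, so that is one click. Going on to the second trough for margin (still under 1.1 rad of slip).

```bash
python3 -m inch '[[[0,0,0],0.4,1],[[0,0,0],0.4,1],[[0,0,0],0.4,1],[[0,0,0],0.4,1],[[0,0,0],0.4,1],[[0,0,0],0.4,1],[[0,0,0],0.4,1],[[0,0,0],0.4,1],[[0,0,0],0.4,1],[[0,0,0],0.4,1]]' >/dev/null; python3 q.py
```

```text
[-0.59078897  1.31404353  0.16754103] [-5.41925971 -3.28195449  7.10694068] 2.4799099542756027 -1.278701577583393 turned 3.020701577583393
```

```bash
python3 -m inch '[[[0,0,0],0,0.6],[[0,0,0],0,0.2],[[0,0,0],0,-0.3],[[0,0,0],0,-0.3],[[0,0,0],0,-0.3],[[0,0,-0.2],0,-0.3],[[0,0,-0.5],0,-0.3],[[0,0,-0.7],0,-0.3],[[0,0,-0.7],0,-0.3],[[0,0,0],0,-0.3]]'; python3 q.py; python3 j.py w7.png
python3 - <<'E'
from h import *
t=eyes.read_camera("top")
for k in("block","jaw"):
    for r in eyes.cut_out(k,t)[:4]: print(k,round(r["score"],2),r["centre"],onz(t,r["centre"],56),r["mask"].sum())
E
```

```text
t: 32.15
eef_pos: [485.1, -117.2, 204.8]
tcp_rot: [-3.137, -0.004, -1.277]
ft_force: [-0.2, -0.8, -0.3]
opening: 0.649
grip_force: 0.0
[ 0.03563486  0.15203785 -0.04377319] [-0.17661745 -0.80687542 -0.34128796] 2.478602763268424 -1.2773487678757656 turned 3.0193487678757656
w stop_face [(0.74, array([325.5, 220.2]), array([513.42,  69.1 ,  32.  ]))]
w jaw_face [(0.96, array([259.6, 253.9]), array([495.82, -35.15,  31.  ]))]
w bed_mid []
w knob_grip [(0.73, array([215.5, 283.2]), array([ 482.88, -115.96,   92.  ]))]
t stop_face [(0.8, array([208.7, 251.6]), array([514.66,  74.34,  32.  ]))]
t jaw_face [(0.43, array([214.3, 296.2]), array([492.11, -37.52,  31.  ]))]
t bed_mid [(0.85, array([209.8, 274.8]), array([510.27,  15.66,  18.  ]))]
t knob_grip [(0.49, array([168.7, 174.7]), array([615.59, 252.68,  92.  ]))]
[ 483.99 -116.8   200.92] [ 3.14  0.   -1.28] [-0.37  0.33  1.88  0.    0.93  2.48] 0.6479354430583877
block 0.76 [271.2, 218.8] [362.05866733 161.62988314  56.        ] 666
block 0.73 [208.8, 275.8] [505.09494418  13.34777959  56.        ] 893
jaw 0.72 [150.7, 239.0] [662.7663306   95.99027452  56.        ] 304
jaw 0.44 [215.2, 300.0] [484.55706562 -45.30831146  56.        ] 141
```

```bash
python3 -c "
from h import *;print(env.job_done())"
```

```text
the job is handed in; nothing more can be done
None
```

I laid the block in the jig, clamped it against the stop with about two ratchet clicks, let go of the knob, and handed the job in. The click count is inferred from the knob torque, and the judge's result was not shown.

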